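# Brush out the vacuum pot and pump it down

### The job

Clean out the open steel vacuum pot with the long brush, giving it at least two full strokes down to the bottom and back up to about the rim, and stand the brush back in its clay holder. Then take the lid from the tray, seat it flat on the pot, let go of it, and pump the sprung hand lever beside the pot through at least three full strokes, all the way down and all the way back up each time, leaving the lever up and the lid seated. Leave the other things on the bench where they are.

Things in the scene. Friction and masses are not known exactly. Their poses are not given: they have to be found in the camera images.
- station: fixed vacuum station: aluminium base plate 150 x 310 x 12 mm with the steel pot (axis at x 0, y 100 mm), the grey hand pump and its lever (swing plane y = -100 mm), joined by a copper pipe with a small gauge (top 97 mm above the bench). Origin: centre of the plate's underside; x away from the robot at yaw 0, y along the plate, z up
- pot_rim (a point): centre of the open mouth of the pot, level with the rim (122 mm above the bench). Pot 90 mm outside diameter, 82 mm inside, plain round
- pot_floor (a point): centre of the pot's inner floor, 104 mm below the rim
- lever_hinge (a point): hinge axis of the lever, on the pump's steel clevis post, 140 mm above the bench; the axis is the station's y
- lever_grip (a point): middle of the lever's grey plastic grip (round, 24 mm thick, 95 mm long along the lever, this point 165 mm from the hinge). The lever points from the hinge to the station's -x (towards the robot). This point is about 233 mm above the bench with the lever up and about 91 mm with it fully down
- lever (a joint): angle of the hand lever, rad: 0 is up at rest (34 degrees above level), 0.9 fully down against its stop (17 degrees below level). A spring brings it back up; pressing at the grip takes about 4 N at the top and 10 N at the bottom
- brush: long bottle brush, 200 mm, standing upright in its holder: round pale bristle head 30 mm diameter and 70 mm long at the bottom (solid), thin steel stem, round birch handle 24 mm diameter from 130 to 195 mm above the bottom. Origin: centre of the flat lower end of the head; z along the brush to the handle; about 90 g
- brush_grip (a point): point in the brush's handle on its axis, 170 mm above its lower end, 30 mm below its top
- holder: fixed round clay pot that the brush stands in: 64 mm outside, 52 mm inside diameter, 70 mm high, floor 6 mm thick. Origin: centre of its underside, z up
- tray: fixed stainless steel tray, 160 x 150 mm, 14 mm high walls, floor 3 mm thick; the lid lies in it. Origin: centre of its underside
- lid: round aluminium pot lid, 150 g: flange 98 mm diameter, 8 to 14 mm above the origin; under it a tapered plug 66 to 72 mm diameter, 8 mm deep, that goes into the pot's mouth; on top a round knob 30 mm diameter, 14 to 56 mm above the origin. Origin: centre of the plug's underside; z up. Seated, the flange rests on the rim and the origin is 8 mm below point pot_rim
- lid_knob (a point): point in the lid's knob on its axis, 42 mm above the lid's origin
- spool: bystander: bare birch spool, 64 mm diameter, 80 mm high, standing. Origin: centre of its underside
- screwdriver: bystander: red screwdriver, 180 mm long, lying along its x. Origin at its middle, on the bench
- torch: bystander: aluminium torch with a press button, 140 mm long, 35 mm thick, lying along its x. Origin at its middle, on the bench
- spanner: bystander: steel spanner, 160 mm long, lying along its x. Origin at its middle, on the bench
- oil: bystander: white oil bottle, 60 mm diameter, 160 mm high, with a black cap. Origin: centre of its underside
Not all that is in view belongs to the job. Leave any red or turquoise look-alike of the holder alone.

How it is judged:
By the outcome, as a careful person would: the job done as asked, in the order asked, and still so for the second after the job is handed in, with the robot touching nothing.
It also fails if it takes over 72 s, if anything falls off the work surface, if the arm or the gripper's body presses on something with over 40 N, if the wrist force passes 120 N, or if a joint passes its speed limit or range.

### The arm

A 7-joint arm with a two-finger parallel gripper is mounted at the origin on the work surface. World frame = base frame: x ahead of the robot, y to its left, z up, the work surface at z = 0. Lengths are in m, angles in rad, forces in N, time in s.
With the tool pointing down it reaches from about 0.35 to 0.9 m from the base axis. Payload 8.1 kg.
Tool frame: the origin (TCP) lies between the finger pads; the fingertips stand 11 mm ahead of it and the grasp point (between the pads) lies 8 mm behind it; y points along the fingers, z is the direction in which the jaws open and shut, and the axes are right-handed (so a half turn about y gives the same grasp; the last joint's range is limited). The gripper opens to 85 mm and grips with 20 to 120 N. Pads are 22 mm wide; open, the fingers measure 114 mm over their backs; the gripper's body (76 mm by 85 mm) begins 54 mm behind the grasp point. The pads swing forward as they close: fully open they stand 13 mm farther back than shut.
Start: joints at [1.097, 0.434, 0.025, 1.573, -0.012, 1.134, -0.075], TCP at [0.226, -0.583, 0.242] pointing down, gripper open.
Joint ranges: [-2.62, 2.62], [-0.44, 2.09], [-1.27, 1.32], [0.08, 2.57], [-1.32, 4.46], [0.12, 2], [-2.74, 2.74]. Speed limits (rad/s): [2.22, 2.22, 3.01, 3.01, 3.14, 3.14, 3.14].

### API

Orientations are given as a rotation vector (axis times angle).
In Python, from cell import robot, imaging, sign_off gives the robot as it stands.
- The arm moves only by the tool apply_moves, never from a script. Its argument "commands" is a list of rows, each a list of 4 numbers: the shift along the tool's x, y, z in mm, then the turn about the tool's y in degrees. In form: [[tx, ty, tz, spin], ...]. A call has 1 to 20 rows; each row is the pose to reach, as a shift and turn from the pose measured when the call began, along the tool's axes at that moment; what a row does not reach only later rows make up. A row lasts 1/12 s, in which the tool goes at most 41.7 mm and 7.16 degrees, less where a joint would pass 70% of its speed; a pose out of reach is approached as far as the arm can. A call with a gripper value outside its range is refused whole. "claw" is the finger opening in mm, from 0 to 85.4, set as the call begins (left out, the last holds). The fingers move at their own pace and stop on an object; "squeeze" is the grip in N (left out, the last holds). Time passes only in rows, so rows that repeat a pose let the fingers close. It gives the time, the measured TCP pose, the force and the opening at its end, in the units of the state.
- robot.sense(): the state, without advancing time (a new reading comes with each control period).
- imaging.read_camera(name): name is "side" or "top"; returns (picture, depth): 384x512x3 uint8, red, green, blue; 384x512 float32, m along the optical axis (not along the pixel's ray), 0 where there is no reading.
- imaging.camera_model(name): a dict with "fx", "fy", "cx", "cy" (pixels), "rvec" (rotation vector, rad) and "tvec" (3), from world to camera coordinates, as OpenCV has them. Camera axes: x right, y down, z forward; pixel columns grow to the right and rows downward; lengths in m; the calibration is good to about 2 mm. A picture is of the moment at which its call begins. camera_model takes no time and is no camera call.
- sign_off(): hands the job in, once; it reports no verdict.
The state is a dict: "time_s": time; "joint_positions": joint angles; "joint_velocities": joint speeds; "joint_efforts": joint torques, N m; "position": TCP position; "tcp_rot": TCP orientation; "ft_force": force on the tool from outside, world axes, zero at the start; "wrist_torque": the same for the moment, N m; "finger_gap": finger opening in m.
Only numpy, scipy, OpenCV 4.12 (cv2) and the standard library are available. Lean on these libraries where they do the work, as an engineer would, in place of code of your own. Each camera call takes 0.05 s, during which the arm holds its last target. There are 200 camera calls.

## Working session

There is one attempt and no reset: what is moved stays moved. The work goes in short steps, Python scripts to look and compute and a tool call to move; the robot and the scene stay as the last step left them, time stands still between calls to the robot, and variables do not carry over. Pictures are saved under pics/ and viewed, about 8 in all and at most 12, crops included, and the job is handed in when it is done.

Besides the shell and the picture viewer there is one more tool, called in YAML: its name, and indented under it one key for each argument. apply_moves: Moves the arm, as the interface text tells. Its arguments: {"type":"object","properties":{"commands":{"type":"array"},"claw":{"type":"number"},"squeeze":{"type":"number"}},"required":["commands"]}

```bash
ls; mkdir -p pics; cat > h.py <<'E'
import numpy as np, cv2
from scipy.spatial.transform import Rotation as R
from cell import robot, imaging, sign_off
def look(n, fn=None):
    im,d=imaging.read_camera(n)
    if fn: cv2.imwrite('pics/'+fn, im[:,:,::-1])
    m=imaging.camera_model(n); Rm=R.from_rotvec(m['rvec']).as_matrix()
    v,u=np.mgrid[:384,:512]
    c=np.stack([(u-m['cx'])/m['fx']*d,(v-m['cy'])/m['fy']*d,d],-1)
    return im,d,(c-np.array(m['tvec']))@Rm   # world xyz map
def st():
    s=robot.sense()
    for k in ('time_s','position','tcp_rot','ft_force','finger_gap'): print(k,np.round(s[k],4))
    print(np.round(R.from_rotvec(s['tcp_rot']).as_matrix(),3)); return s
def tool(p):  # world target -> tool shift mm
    s=robot.sense(); return np.round(R.from_rotvec(s['tcp_rot']).as_matrix().T@(np.array(p)-s['position'])*1000,1)
E
python3 - <<'E'
from h import *
st()
a,d,w=look('top');b,d2,w2=look('side')
np.savez('s0.npz',a=a,w=w,b=b,w2=w2)
cv2.imwrite('pics/top0.png',cv2.resize(a[:,:,::-1],(800,600)));cv2.imwrite('pics/side0.png',cv2.resize(b[:,:,::-1],(800,600)))
E
```

```text
pics
time_s 0.0
position [ 0.2262 -0.5821  0.2415]
tcp_rot [-0.3791  2.0207 -2.0175]
ft_force [-0.0016  0.0476  0.0191]
finger_gap 0.0851
[[-0.932 -0.001  0.362]
 [-0.362  0.001 -0.932]
 [ 0.    -1.    -0.002]]
```

View pics/top0.png

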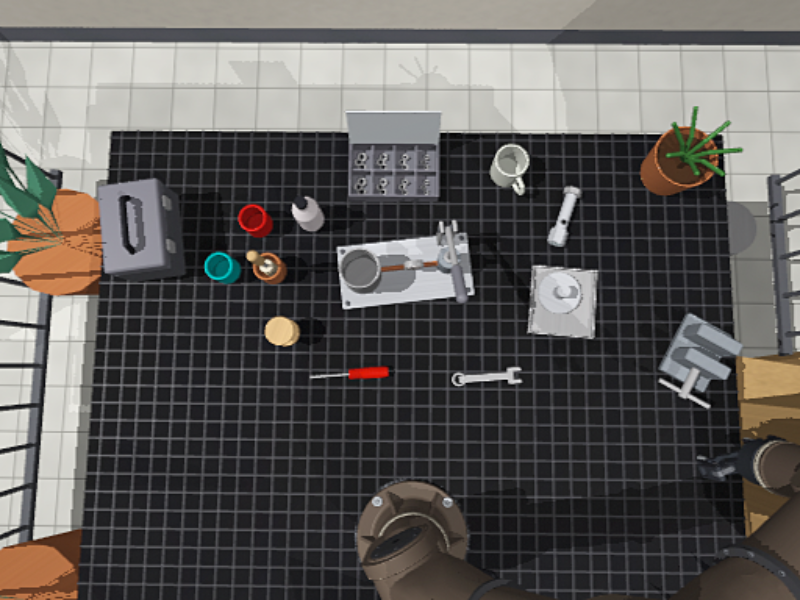

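View pics/side0.png

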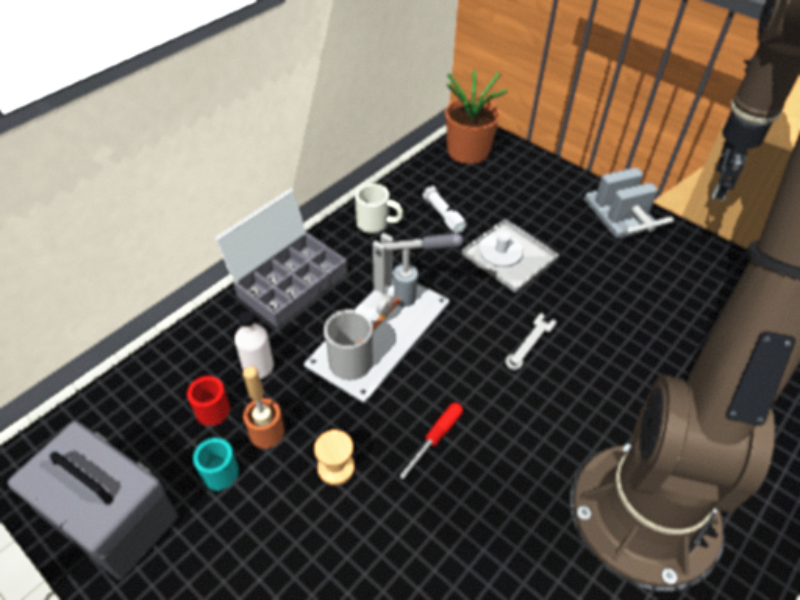

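The top view shows the candidates for the brush's holder: the clay pot (268,267) with the brush in it, the red look-alike (255,220) and the turquoise one (222,267). I choose the clay one. The pot's mouth is at (360,268), the lever grip at (458,278), and the lid in the tray at (562,292). The side view agrees: clay holder (263,420), brush handle (254,385), pot (349,345), lid (502,245).

```bash
python3 - <<'E'
from h import *
z=np.load('s0.npz');a,w,b,w2=[z[k] for k in('a','w','b','w2')]
s=.64
def reg(W,x0,y0,x1,y1,lo,hi,xyz=None):
    P=W[int(y0*s):int(y1*s),int(x0*s):int(x1*s)].reshape(-1,3);P=P[(P[:,2]>lo)&(P[:,2]<hi)]
    return P
def circ(n,P):
    c,r=cv2.minEnclosingCircle((P[:,:2]*1000).astype(np.float32)); print(n,len(P),'circ',np.round(c,1),round(r,1),'mean',np.round(P.mean(0)*1000,1),'zmax',P[:,2].max())
for nm,W,B in (('T',w,dict(hold=(248,246,292,290),brush=(240,243,292,290),pot=(330,240,390,300),lid=(530,265,600,340),grip=(440,240,475,305))),
               ('S',w2,dict(hold=(240,395,285,450),brush=(235,360,285,440),pot=(320,305,378,380),lid=(465,222,558,290),grip=(415,230,465,252)))):
    print(nm)
    circ('holder rim',reg(W,*B['hold'],.062,.075))
    for lo,hi in((.14,.16),(.16,.18),(.18,.198),(.198,.23)):
        P=reg(W,*B['brush'],lo,hi)
        if len(P)>2: circ('brush %.2f'%lo,P)
    circ('pot rim',reg(W,*B['pot'],.114,.13))
    circ('lid flange',reg(W,*B['lid'],.014,.024)); 
    circ('lid knob',reg(W,*B['lid'],.04,.075))
    P=reg(W,*B['grip'],.18,.28); circ('grip',P)
# plate orientation
P=reg(w,330,230,480,312,.008,.018); r=cv2.minAreaRect((P[:,:2]*1000).astype(np.float32));print('plate',r)
im=np.hstack([cv2.resize(a[140:200,130:190],(400,400),interpolation=2),cv2.resize(b[225:295,135:205],(400,400),interpolation=2)])
cv2.imwrite('pics/crop0.png',im[:,:,::-1])
E
```

```text
T
holder rim 95 circ [603.8 333.7] 31.8 mean [600.1 329.5  70.1] zmax 0.07484336594087056
brush 0.14 12 circ [601.3 330.4] 10.5 mean [598.4 327.6 151.6] zmax 0.15977481358329773
brush 0.16 12 circ [602.  326.7] 9.0 mean [600.4 324.5 170.8] zmax 0.17826704471717045
brush 0.18 12 circ [602.6 331.3] 11.3 mean [598.2 327.7 188.8] zmax 0.19649480584312107
brush 0.20 43 circ [603.2 334.3] 12.1 mean [603.5 332.2 205.5] zmax 0.21159850155739013
pot rim 109 circ [594.3 119.9] 45.1 mean [592.5 119.6 122. ] zmax 0.1291220917334659
lid flange 548 circ [ 538.5 -351.6] 104.7 mean [ 552.5 -341.5   18.4] zmax 0.023979595027175407
lid knob 70 circ [ 556.3 -338.3] 15.0 mean [ 555.9 -337.3   58.6] zmax 0.06700174156693356
grip 238 circ [569.8 -84.2] 64.2 mean [559.3 -84.5 233. ] zmax 0.26848450691538445
S
holder rim 211 circ [601.2 334.6] 32.8 mean [598.2 335.6  68.8] zmax 0.07496528556743191
brush 0.14 38 circ [599.2 334.3] 11.3 mean [593.8 337.1 150. ] zmax 0.15901799047544238
brush 0.16 38 circ [599.3 334.3] 11.6 mean [593.6 337.6 170.3] zmax 0.17857111863585576
brush 0.18 39 circ [599.  334.8] 11.6 mean [594.5 337.5 188.3] zmax 0.19787605896636604
brush 0.20 56 circ [600.4 333.6] 11.5 mean [599.2 334.9 202.8] zmax 0.20776115991209054
pot rim 167 circ [593.1 120.3] 47.5 mean [590.9 120.  119.1] zmax 0.12641124741244597
lid flange 304 circ [ 548.1 -350.2] 117.6 mean [ 546.5 -335.1   16.7] zmax 0.02366739455158406
lid knob 68 circ [ 551.7 -337.7] 16.4 mean [ 551.1 -335.7   54.4] zmax 0.06278860979464397
grip 225 circ [553.2 -87.5] 51.1 mean [544.3 -81.3 234.4] zmax 0.26461793471595946
plate ((609.2801513671875, 22.157119750976562), (190.90524291992188, 348.1014404296875), 0.5707727670669556)
```

View pics/crop0.png

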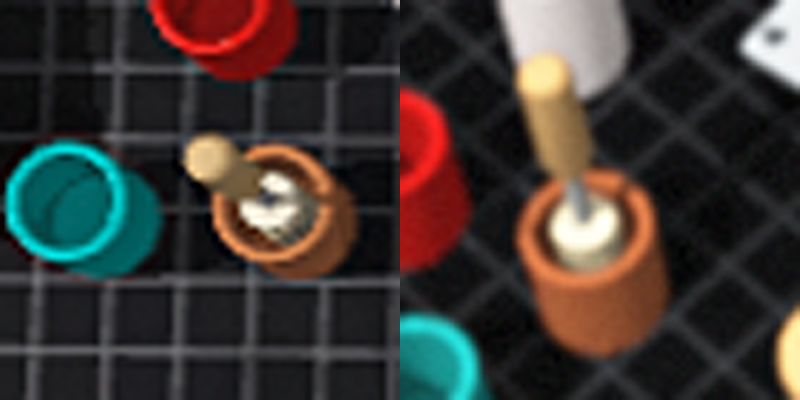

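apply_moves:
  commands:
    - [0,-60,0,0]
    - [0,-90,0,0]
    - [-681,-90,-718,-69]
    - [-681,-90,-718,-69]
    - [-681,-90,-718,-69]
    - [-681,-90,-718,-69]
    - [-681,-90,-718,-69]
    - [-681,-90,-718,-69]
    - [-681,-90,-718,-69]
    - [-681,-90,-718,-69]
    - [-681,-90,-718,-69]
    - [-681,-90,-718,-69]
    - [-681,-90,-718,-69]
    - [-681,-90,-718,-69]
    - [-681,-90,-718,-69]
    - [-681,-90,-718,-69]
    - [-681,-90,-718,-69]
    - [-681,-90,-718,-69]
    - [-681,-90,-718,-69]
    - [-681,-90,-718,-69]
  claw: 60
  squeeze: 50

```text
time_s: 1.77
position: [0.5105, 0.1136, 0.3307]
tcp_rot: [-1.211, 1.208, -1.205]
ft_force: [0.8, -2.0, 0.3]
finger_gap: 0.0599
```

```bash
python3 - <<'E'
from h import *
s=st();print(np.round(s['joint_positions'],2));print(tool([.601,.334,.25]),tool([.601,.334,.168]))
z=np.load('s0.npz');w,w2=z['w'],z['w2']
# lever line fit, side+top
for W,B in((w,(282,150,303,196)),(w2,(240,145,298,164))):
    P=W[B[1]:B[3],B[0]:B[2]].reshape(-1,3);P=P[(P[:,2]>.175)&(P[:,2]<.29)&(P[:,0]<.62)]
    c=P.mean(0);d=np.linalg.svd(P-c)[2][0];d*=-np.sign(d[0]);t=(P-c)@d
    print(len(P),np.round(c,4),np.round(d,3),'t',np.round([t.min(),t.max()],3),'far end',np.round(c+d*t.max(),3))
for W in (w,w2):
    P=W.reshape(-1,3);P=P[(P[:,2]>.005)&(P[:,2]<.02)&(P[:,0]>.5)&(P[:,0]<.7)&(P[:,1]>-.16)&(P[:,1]<.19)]
    r=cv2.minAreaRect((P[:,:2]*1000).astype(np.float32));print('plate',r)
E
```

```text
time_s 1.7667
position [0.5105 0.1136 0.3307]
tcp_rot [-1.2108  1.2077 -1.2055]
ft_force [ 0.7897 -2.0422  0.3477]
finger_gap 0.0599
[[ 0.004 -0.001  1.   ]
 [-1.     0.001  0.004]
 [-0.001 -1.    -0.001]]
[ 0.2   0.28 -0.66  1.64  0.17  1.29 -0.49]
[-219.9   80.8   91.4] [-219.9  162.8   91.5]
222 [ 0.5545 -0.0851  0.2365] [-0.814 -0.096  0.573] t [-0.081  0.054] far end [ 0.51  -0.09   0.268]
249 [ 0.5507 -0.0807  0.2298] [-0.814 -0.093  0.574] t [-0.085  0.056] far end [ 0.505 -0.086  0.262]
plate ((598.7280883789062, 15.100234985351562), (198.41061401367188, 349.1556091308594), 0.5233162641525269)
plate ((595.5357055664062, 24.7159423828125), (172.66014099121094, 324.490478515625), 4.166103363037109)
```

apply_moves:
  commands:
    - [-220,80,91,0]
    - [-220,80,91,0]
    - [-220,80,91,0]
    - [-220,80,91,0]
    - [-220,80,91,0]
    - [-220,80,91,0]
    - [-220,80,91,0]
    - [-220,80,91,0]
    - [-220,80,91,0]

```text
time_s: 2.52
position: [0.6004, 0.3338, 0.2501]
tcp_rot: [-1.213, 1.208, -1.205]
ft_force: [-0.2, 0.1, 0.7]
finger_gap: 0.06
```

```bash
python3 - <<'E'
from h import *
s=st();print(tool([.601,.334,.168]))
a,d,w=look('side')
im=np.hstack([cv2.resize(a[190:310,120:240],(500,500),interpolation=2)])
cv2.imwrite('pics/crop1.png',im[:,:,::-1])
E
```

```text
time_s 2.5167
position [0.6004 0.3338 0.2501]
tcp_rot [-1.2126  1.2077 -1.2054]
ft_force [-0.1934  0.0515  0.7119]
finger_gap 0.06
[[ 0.004 -0.002  1.   ]
 [-1.    -0.     0.004]
 [ 0.    -1.    -0.002]]
[-0.2 82.1  0.8]
```

View pics/crop1.png

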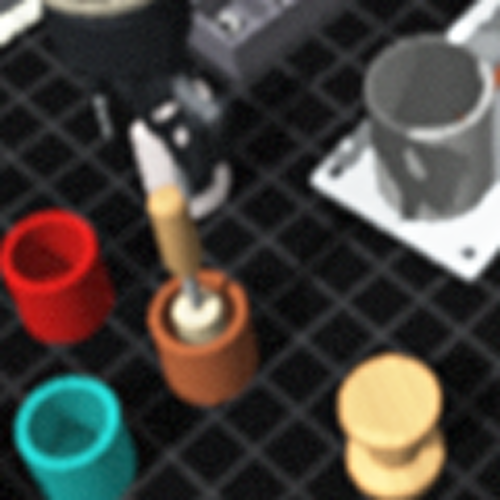

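The crop shows the open fingers (≈150,165 and 215,195) just above and astride the brush handle's top (168,200), with the clay holder below it. Now down and grip.

apply_moves:
  commands:
    - [0,40,0,0]
    - [0,70,1,0]
    - [0,82,1,0]
    - [0,82,1,0]

```text
time_s: 2.9
position: [0.601, 0.3298, 0.1666]
tcp_rot: [-1.215, 1.21, -1.209]
ft_force: [-0.1, 0.1, 0.4]
finger_gap: 0.0602
```

apply_moves:
  commands:
    - [0,0,0,0]
    - [0,0,0,0]
    - [0,0,0,0]
    - [0,0,0,0]
    - [0,0,0,0]
    - [0,0,0,0]
  claw: 10
  squeeze: 60

```text
time_s: 3.4
position: [0.6021, 0.3307, 0.169]
tcp_rot: [-1.211, 1.209, -1.21]
ft_force: [-0.3, -1.1, 8.3]
finger_gap: 0.0223
```

apply_moves:
  commands:
    - [0,-40,0,0]
    - [0,-80,0,0]
    - [0,-120,0,0]
    - [0,-145,0,0]
    - [40,-145,-2,0]
    - [80,-145,-4,0]
    - [120,-145,-5,0]
    - [160,-145,-6,0]
    - [195,-145,-8,0]
    - [214,-145,-8,0]
    - [214,-145,-8,0]
    - [214,-145,-8,0]

```text
time_s: 4.4
position: [0.5945, 0.1156, 0.315]
tcp_rot: [-1.209, 1.21, -1.212]
ft_force: [-0.1, 0.9, -1.5]
finger_gap: 0.0227
```

```bash
python3 - <<'E'
from h import *
s=st()
a,d,w=look('top');b,d2,w2=look('side')
im=np.hstack([cv2.resize(a[130:210,190:270],(400,400),interpolation=2),cv2.resize(b[120:260,160:300],(400,400),interpolation=2)])
cv2.imwrite('pics/crop2.png',im[:,:,::-1])
# brush head points (side camera): z .13-.22 near pot
P=w2.reshape(-1,3)
for lo,hi in((.13,.16),(.16,.19),(.19,.218),(.225,.26),(.28,.3)):
    Q=P[(P[:,2]>lo)&(P[:,2]<hi)&(np.abs(P[:,0]-.593)<.03)&(np.abs(P[:,1]-.12)<.03)]
    if len(Q)>3:
        c,r=cv2.minEnclosingCircle((Q[:,:2]*1000).astype(np.float32));print(lo,len(Q),np.round(c,1),round(r,1),Q[:,2].min())
E
```

```text
time_s 4.4
position [0.5945 0.1156 0.315 ]
tcp_rot [-1.2093  1.2097 -1.2122]
ft_force [-0.0581  0.941  -1.5383]
finger_gap 0.0227
[[-0.002  0.     1.   ]
 [-1.    -0.002 -0.002]
 [ 0.002 -1.     0.   ]]
0.13 14 [588.3 128.6] 13.0 0.15258883430172168
0.16 77 [590.9 122.7] 15.1 0.16005908281730036
0.19 78 [591.9 122.6] 15.4 0.19026400541399288
0.225 31 [591.8 123.3] 5.4 0.22657421846508577
0.28 46 [591.1 123.5] 10.8 0.2801121946887182
```

View pics/crop2.png

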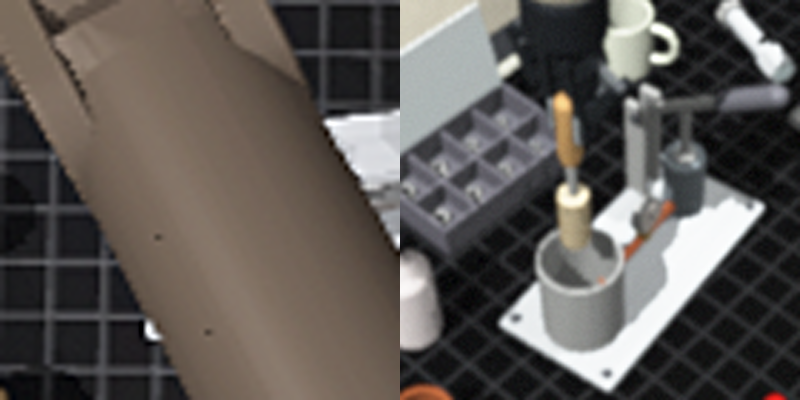

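The crop shows the brush hanging upright (head at ≈(573,215)) centred above the pot's mouth (581,262). The first stroke goes nearly to the floor.

apply_moves:
  commands:
    - [2,30,0,0]
    - [2,60,0,0]
    - [2,90,0,0]
    - [2,115,0,0]
    - [2,126,0,0]
    - [2,131,0,0]
    - [2,131,0,0]
    - [2,131,0,0]

```text
time_s: 5.17
position: [0.5948, 0.1175, 0.1852]
tcp_rot: [-1.209, 1.206, -1.207]
ft_force: [-0.2, 0.6, -0.6]
finger_gap: 0.0228
```

```bash
python3 - <<'E'
from h import *
s=st()
E
```

```text
time_s 5.1667
position [0.5948 0.1175 0.1852]
tcp_rot [-1.2092  1.206  -1.2074]
ft_force [-0.2154  0.6443 -0.5776]
finger_gap 0.0228
[[ 0.003  0.002  1.   ]
 [-1.     0.     0.003]
 [-0.    -1.     0.002]]
```

apply_moves:
  commands:
    - [0,3,0,0]
    - [0,5,0,0]
    - [0,5,0,0]

```text
time_s: 5.42
position: [0.5953, 0.1177, 0.181]
tcp_rot: [-1.208, 1.205, -1.208]
ft_force: [-0.6, 0.3, 0.7]
finger_gap: 0.0227
```

apply_moves:
  commands:
    - [0,1,0,0]
    - [0,1,0,0]
    - [0,-30,0,0]
    - [0,-65,0,0]
    - [0,-95,0,0]
    - [0,-112,0,0]
    - [0,-112,0,0]
    - [0,-112,0,0]
    - [0,-80,0,0]
    - [0,-45,0,0]
    - [0,-15,0,0]
    - [0,-3,0,0]
    - [0,1,0,0]
    - [0,1,0,0]
    - [0,1,0,0]

```text
time_s: 6.67
position: [0.5949, 0.1177, 0.1795]
tcp_rot: [-1.209, 1.206, -1.207]
ft_force: [0.2, -0.8, -1.2]
finger_gap: 0.0225
```

apply_moves:
  commands:
    - [0,-30,0,0]
    - [0,-65,0,0]
    - [0,-95,0,0]
    - [0,-112,0,0]
    - [0,-112,0,0]
    - [0,-112,0,0]
    - [0,-80,0,0]
    - [0,-45,0,0]
    - [0,-15,0,0]
    - [0,-3,0,0]
    - [0,1,0,0]
    - [0,1,0,0]
    - [0,1,0,0]

```text
time_s: 7.75
position: [0.5944, 0.1176, 0.1778]
tcp_rot: [-1.21, 1.206, -1.207]
ft_force: [-0.1, 0.2, -1.3]
finger_gap: 0.0229
```

apply_moves:
  commands:
    - [0,2,0,0]
    - [0,4,0,0]
    - [0,4,0,0]

```text
time_s: 8.0
position: [0.5955, 0.119, 0.1775]
tcp_rot: [-1.207, 1.204, -1.207]
ft_force: [-7.1, -1.8, 30.7]
finger_gap: 0.0227
```

apply_moves:
  commands:
    - [0,-30,0,0]
    - [0,-65,0,0]
    - [0,-95,0,0]
    - [0,-112,0,0]
    - [0,-112,0,0]
    - [0,-112,0,0]
    - [0,-80,0,0]
    - [0,-45,0,0]
    - [0,-15,0,0]
    - [0,-3,0,0]
    - [0,0,0,0]
    - [0,0,0,0]

```text
time_s: 9.0
position: [0.5947, 0.119, 0.1763]
tcp_rot: [-1.209, 1.205, -1.206]
ft_force: [-1.0, 0.3, -1.1]
finger_gap: 0.0227
```

apply_moves:
  commands:
    - [0,-30,0,0]
    - [0,-65,0,0]
    - [0,-95,0,0]
    - [0,-112,0,0]
    - [0,-112,0,0]
    - [0,-112,0,0]
    - [0,-80,0,0]
    - [0,-45,0,0]
    - [0,-15,0,0]
    - [0,-3,0,0]
    - [0,1,0,0]
    - [0,1,0,0]

```text
time_s: 10.0
position: [0.5937, 0.1191, 0.1744]
tcp_rot: [-1.212, 1.206, -1.205]
ft_force: [-0.2, 0.4, -1.4]
finger_gap: 0.0229
```

apply_moves:
  commands:
    - [0,-40,0,0]
    - [0,-80,0,0]
    - [0,-112,0,0]
    - [0,-112,0,0]
    - [0,-135,0,0]
    - [0,-135,0,0]
    - [0,-135,0,0]

```text
time_s: 10.58
position: [0.594, 0.1191, 0.3093]
tcp_rot: [-1.211, 1.206, -1.205]
ft_force: [0.3, -0.8, -1.1]
finger_gap: 0.0231
```

```bash
python3 - <<'E'
from h import *
s=st()
b,d2,w2=look('side')
P=w2.reshape(-1,3);o=s['position']
for lo,hi in((.13,.16),(.16,.18),(.18,.205),(.225,.25),(.265,.285)):
    Q=P[(P[:,2]>lo)&(P[:,2]<hi)&(np.abs(P[:,0]-.593)<.03)&(np.abs(P[:,1]-.12)<.03)]
    if len(Q)>3:
        c,r=cv2.minEnclosingCircle((Q[:,:2]*1000).astype(np.float32));print(lo,len(Q),np.round(c,1),round(r,1),Q[:,2].min())
E
```

```text
time_s 10.5833
position [0.594  0.1191 0.3093]
tcp_rot [-1.2112  1.206  -1.2047]
ft_force [ 0.2621 -0.797  -1.1319]
finger_gap 0.0231
[[ 0.005 -0.     1.   ]
 [-1.     0.001  0.005]
 [-0.001 -1.    -0.   ]]
0.13 14 [587.2 129.9] 12.9 0.15111298914054544
0.16 51 [590.1 128.2] 15.0 0.1600246317928345
0.18 63 [588.8 128.5] 14.8 0.1803001865981756
0.225 27 [589.  127.5] 7.7 0.22531730948105172
0.265 20 [587.4 125.5] 10.1 0.26817147747813236
```

apply_moves:
  commands:
    - [-40,0,2,0]
    - [-80,0,5,0]
    - [-120,0,8,0]
    - [-160,0,10,0]
    - [-195,0,11,0]
    - [-208,0,11,0]
    - [-208,0,11,0]
    - [-208,0,11,0]
    - [-208,0,11,0]

```text
time_s: 11.38
position: [0.6038, 0.3252, 0.3071]
tcp_rot: [-1.215, 1.208, -1.206]
ft_force: [-1.0, -0.3, -0.3]
finger_gap: 0.023
```

```bash
python3 - <<'E'
from h import *
s=st()
b,d2,w2=look('side')
P=w2.reshape(-1,3);o=s['position']
for lo,hi in((.062,.075),(.13,.16),(.16,.18),(.18,.205),(.225,.25),(.265,.285)):
    h=.04 if lo<.1 else .025
    Q=P[(P[:,2]>lo)&(P[:,2]<hi)&(np.abs(P[:,0]-.60)<h)&(np.abs(P[:,1]-.334)<h)]
    if len(Q)>3:
        c,r=cv2.minEnclosingCircle((Q[:,:2]*1000).astype(np.float32));print(lo,len(Q),np.round(c,1),round(r,1),Q[:,2].min())
cv2.imwrite('pics/crop3.png',cv2.resize(b[160:310,110:260],(500,500),interpolation=2)[:,:,::-1])
E
```

```text
time_s 11.3833
position [0.6038 0.3252 0.3071]
tcp_rot [-1.2146  1.2077 -1.2064]
ft_force [-1.043  -0.3084 -0.3321]
finger_gap 0.023
[[ 0.004 -0.003  1.   ]
 [-1.    -0.002  0.004]
 [ 0.002 -1.    -0.003]]
0.062 160 [601.5 333.2] 33.3 0.06212524967457795
0.13 24 [598.1 332. ] 15.0 0.15087295502372722
0.16 51 [599.  331.7] 15.1 0.16045531659716095
0.18 72 [600.3 331. ] 15.6 0.1802562341840859
0.225 24 [599.8 330.6] 4.6 0.22548054314966984
0.265 26 [600.5 331.9] 10.6 0.2664976750130757
```

View pics/crop3.png

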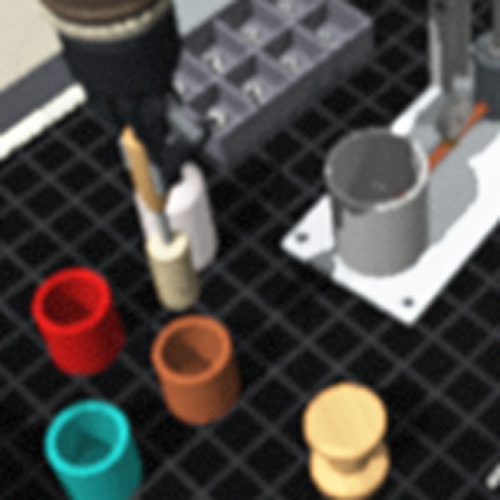

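The crop shows the brush hanging at (172,270) just above the empty clay holder's mouth (195,345), offset about 2 mm. Lowering it.

apply_moves:
  commands:
    - [-2,30,2,0]
    - [-2,65,2,0]
    - [-2,100,2,0]
    - [-2,125,2,0]
    - [-2,137,2,0]
    - [-2,140,2,0]
    - [-2,140,2,0]

```text
time_s: 12.02
position: [0.6062, 0.3256, 0.1677]
tcp_rot: [-1.213, 1.209, -1.208]
ft_force: [0.5, 0.1, -1.4]
finger_gap: 0.0228
```

apply_moves:
  commands:
    - [0,1,0,0]
    - [0,2,0,0]
    - [0,2,0,0]

```text
time_s: 12.27
position: [0.6069, 0.326, 0.1673]
tcp_rot: [-1.211, 1.208, -1.209]
ft_force: [-0.4, -0.4, -0.1]
finger_gap: 0.023
```

apply_moves:
  commands:
    - [0,2,0,0]
    - [0,3,0,0]
    - [0,3,0,0]

```text
time_s: 12.52
position: [0.607, 0.3261, 0.1645]
tcp_rot: [-1.21, 1.208, -1.209]
ft_force: [0.5, 1.1, -1.4]
finger_gap: 0.0225
```

apply_moves:
  commands:
    - [0,1,0,0]
    - [0,2,0,0]
    - [0,2,0,0]

```text
time_s: 12.77
position: [0.607, 0.3261, 0.1624]
tcp_rot: [-1.21, 1.208, -1.209]
ft_force: [-0.2, -0.5, -1.0]
finger_gap: 0.0225
```

apply_moves:
  commands:
    - [0,1,0,0]
    - [0,2,0,0]
    - [0,2,0,0]

```text
time_s: 13.02
position: [0.6072, 0.327, 0.1622]
tcp_rot: [-1.208, 1.207, -1.208]
ft_force: [-2.5, -1.5, 11.1]
finger_gap: 0.0226
```

apply_moves:
  commands:
    - [0,-1,0,0]
    - [0,-1,0,0]
    - [0,-1,0,0]
    - [0,-1,0,0]
    - [0,-1,0,0]
    - [0,-1,0,0]
  claw: 60

```text
time_s: 13.52
position: [0.6072, 0.3269, 0.1629]
tcp_rot: [-1.209, 1.207, -1.208]
ft_force: [0.2, -0.1, -0.2]
finger_gap: 0.0603
```

apply_moves:
  commands:
    - [0,-20,0,0]
    - [0,-45,0,0]
    - [0,-80,0,0]
    - [0,-110,0,0]
    - [0,-110,0,0]

```text
time_s: 13.93
position: [0.6086, 0.329, 0.28]
tcp_rot: [-1.199, 1.205, -1.208]
ft_force: [0.1, -0.1, 1.0]
finger_gap: 0.0602
```

```bash
python3 - <<'E'
from h import *
s=st()
b,d2,w2=look('side')
P=w2.reshape(-1,3)
for lo,hi in((.062,.071),(.14,.16),(.16,.18),(.18,.198),(.2,.21)):
    h=.04 if lo<.1 else .03
    Q=P[(P[:,2]>lo)&(P[:,2]<hi)&(np.abs(P[:,0]-.60)<h)&(np.abs(P[:,1]-.334)<h)]
    if len(Q)>3:
        c,r=cv2.minEnclosingCircle((Q[:,:2]*1000).astype(np.float32));print(lo,len(Q),np.round(c,1),round(r,1),Q[:,2].max())
print('lid knob above',tool([.555,-.338,.28]))
cv2.imwrite('pics/crop4.png',cv2.resize(b[160:310,110:260],(500,500),interpolation=2)[:,:,::-1])
E
```

```text
time_s 13.9333
position [0.6086 0.329  0.28  ]
tcp_rot [-1.1986  1.2046 -1.2075]
ft_force [ 0.0957 -0.1241  0.9715]
finger_gap 0.0602
[[ 0.002  0.009  1.   ]
 [-1.     0.007  0.001]
 [-0.006 -1.     0.009]]
0.062 157 [601.5 333.8] 33.0 0.07097998538395635
0.14 37 [604.  334.9] 11.6 0.15965878869541889
0.16 45 [603.4 334.9] 11.4 0.1799290698844247
0.18 34 [604.1 334.6] 11.6 0.19749419428689435
0.2 48 [604.3 335. ] 11.3 0.2079558458362585
lid knob above [666.2  -6.4 -54. ]
```

View pics/crop4.png

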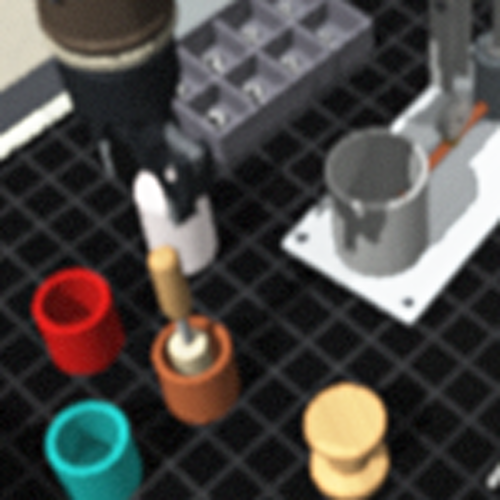

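The brush stands upright in the clay holder (handle (163,285), holder (195,370)). Next, over to the lid, passing high over the lever.

apply_moves:
  commands:
    - [20,-35,0,0]
    - [50,-60,-4,0]
    - [90,-62,-8,0]
    - [130,-62,-11,0]
    - [170,-62,-14,0]
    - [210,-62,-18,0]
    - [250,-62,-22,0]
    - [290,-62,-25,0]
    - [330,-62,-28,0]
    - [370,-62,-31,0]
    - [410,-62,-34,0]
    - [450,-62,-38,0]
    - [490,-62,-42,0]
    - [530,-62,-45,0]
    - [570,-62,-48,0]
    - [610,-62,-51,0]
    - [645,-62,-54,0]
    - [666,-62,-54,0]
    - [666,-62,-54,0]
    - [666,-62,-54,0]

```text
time_s: 15.65
position: [0.5538, -0.3396, 0.3339]
tcp_rot: [-1.201, 1.21, -1.208]
ft_force: [0.8, 0.4, -0.6]
finger_gap: 0.0599
```

```bash
python3 - <<'E'
from h import *
s=st();print(tool([.554,-.338,.13]),tool([.554,-.338,.037]))
E
```

```text
time_s 15.65
position [ 0.5538 -0.3396  0.3339]
tcp_rot [-1.2011  1.2095 -1.2083]
ft_force [ 0.8025  0.4114 -0.623 ]
finger_gap 0.0599
[[-0.001  0.005  1.   ]
 [-1.     0.006 -0.001]
 [-0.006 -1.     0.005]]
[ -0.4 203.9  -0.7] [ 1.000e-01  2.969e+02 -1.200e+00]
```

apply_moves:
  commands:
    - [-1,40,0,0]
    - [-1,80,-1,0]
    - [-1,120,-1,0]
    - [-1,160,-1,0]
    - [-1,195,-1,0]
    - [-1,220,-1,0]
    - [-1,220,-1,0]

```text
time_s: 16.23
position: [0.5507, -0.334, 0.108]
tcp_rot: [-1.204, 1.216, -1.199]
ft_force: [-1.5, 0.3, 0.4]
finger_gap: 0.0599
```

```bash
python3 - <<'E'
from h import *
s=st();print(tool([.554,-.338,.037]))
b,d2,w2=look('side')
P=w2.reshape(-1,3);Q=P[(P[:,2]>.03)&(P[:,2]<.07)&(np.abs(P[:,0]-.554)<.03)&(np.abs(P[:,1]+.338)<.03)]
c,r=cv2.minEnclosingCircle((Q[:,:2]*1000).astype(np.float32));print(len(Q),c,r)
cv2.imwrite('pics/crop5.png',cv2.resize(b[90:210,260:380],(500,500),interpolation=2)[:,:,::-1])
E
```

```text
time_s 16.2333
position [ 0.5507 -0.334   0.108 ]
tcp_rot [-1.2045  1.2163 -1.1986]
ft_force [-1.4838  0.2746  0.4425]
finger_gap 0.0599
[[ 0.001 -0.004  1.   ]
 [-1.     0.011  0.001]
 [-0.011 -1.    -0.004]]
[ 4.8 70.9  3.6]
88 (554.9102172851562, -337.6119689941406) 17.60430908203125
```

View pics/crop5.png

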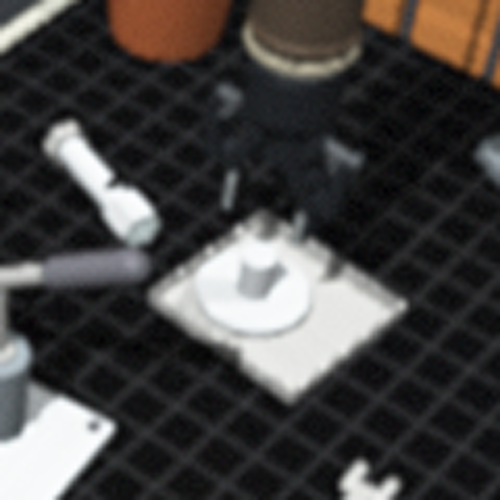

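The open fingers (230,190) and (300,225) stand astride and above the knob (260,265). Down to the knob and grip.

apply_moves:
  commands:
    - [4,25,3,0]
    - [4,50,3,0]
    - [4,64,3,0]
    - [4,67,3,0]
    - [4,67,3,0]
    - [4,67,3,0]

```text
time_s: 16.78
position: [0.5565, -0.3383, 0.0462]
tcp_rot: [-1.202, 1.211, -1.203]
ft_force: [0.5, -0.1, 0.2]
finger_gap: 0.0601
```

apply_moves:
  commands:
    - [0,0,0,0]
    - [0,0,0,0]
    - [0,0,0,0]
    - [0,0,0,0]
    - [0,0,0,0]
    - [0,0,0,0]
  claw: 15
  squeeze: 60

```text
time_s: 17.28
position: [0.5575, -0.3387, 0.0481]
tcp_rot: [-1.202, 1.209, -1.205]
ft_force: [-1.4, 0.3, 8.7]
finger_gap: 0.0282
```

apply_moves:
  commands:
    - [0,0,0,0]
    - [0,0,0,0]
    - [0,0,0,0]
    - [0,0,0,0]
    - [0,6,-2,0]
    - [0,9,-2,0]
    - [0,9,-2,0]
    - [0,9,-2,0]
  claw: 50

```text
time_s: 17.95
position: [0.5551, -0.3385, 0.0384]
tcp_rot: [-1.202, 1.21, -1.205]
ft_force: [-0.8, 0.1, -0.2]
finger_gap: 0.0501
```

apply_moves:
  commands:
    - [0,0,0,0]
    - [0,0,0,0]
    - [0,0,0,0]
    - [0,0,0,0]
    - [0,0,0,0]
    - [0,0,0,0]
  claw: 15

```text
time_s: 18.45
position: [0.5553, -0.3385, 0.0387]
tcp_rot: [-1.202, 1.209, -1.205]
ft_force: [-0.5, -0.5, 1.5]
finger_gap: 0.0282
```

apply_moves:
  commands:
    - [0,-15,0,0]
    - [0,-45,0,0]
    - [0,-85,0,0]
    - [0,-125,0,0]
    - [0,-165,0,0]
    - [0,-205,0,0]
    - [0,-245,0,0]
    - [0,-280,0,0]
    - [-20,-306,2,0]
    - [-55,-306,5,0]
    - [-95,-306,8,0]
    - [-135,-306,12,0]
    - [-175,-306,15,0]
    - [-215,-306,18,0]
    - [-255,-306,22,0]
    - [-295,-306,25,0]
    - [-335,-306,28,0]
    - [-375,-306,32,0]
    - [-415,-306,35,0]
    - [-445,-306,38,0]

```text
time_s: 20.12
position: [0.5908, 0.1082, 0.3478]
tcp_rot: [-1.203, 1.208, -1.202]
ft_force: [1.0, 1.0, -1.0]
finger_gap: 0.0284
```

```bash
python3 - <<'E'
from h import *
s=st();print(tool([.594,.120,.19]))
E
```

```text
time_s 20.1167
position [0.5908 0.1082 0.3478]
tcp_rot [-1.2029  1.2082 -1.2017]
ft_force [ 1.0015  1.0203 -1.015 ]
finger_gap 0.0284
[[ 0.004  0.003  1.   ]
 [-1.     0.008  0.004]
 [-0.008 -1.     0.003]]
[-10.5 157.9   2.8]
```

apply_moves:
  commands:
    - [-8,20,3,0]
    - [-10,55,3,0]
    - [-10,95,3,0]
    - [-10,130,3,0]
    - [-10,153,3,0]
    - [-10,158,3,0]
    - [-10,158,3,0]
    - [-10,158,3,0]

```text
time_s: 20.78
position: [0.5948, 0.1198, 0.1911]
tcp_rot: [-1.202, 1.208, -1.202]
ft_force: [-0.2, 0.1, -0.7]
finger_gap: 0.0288
```

```bash
python3 - <<'E'
from h import *
s=st()
b,d2,w2=look('side')
P=w2.reshape(-1,3)
for lo,hi in((.07,.12),(.118,.126),(.158,.166),(.166,.174)):
    Q=P[(P[:,2]>lo)&(P[:,2]<hi)&(np.abs(P[:,0]-.594)<.055)&(np.abs(P[:,1]-.12)<.055)]
    if len(Q)>3:
        c,r=cv2.minEnclosingCircle((Q[:,:2]*1000).astype(np.float32));print(lo,len(Q),np.round(c,1),round(r,1),Q[:,2].min())
cv2.imwrite('pics/crop6.png',cv2.resize(b[150:270,160:280],(500,500),interpolation=2)[:,:,::-1])
E
```

```text
time_s 20.7833
position [0.5948 0.1198 0.1911]
tcp_rot [-1.2017  1.2077 -1.2018]
ft_force [-0.1515  0.0792 -0.668 ]
finger_gap 0.0288
[[ 0.004  0.004  1.   ]
 [-1.     0.009  0.004]
 [-0.009 -1.     0.004]]
0.07 340 [588.8 121.5] 44.9 0.07014720569450358
0.118 63 [589.3 120.8] 44.0 0.11818230321057437
0.158 69 [595.2 119.7] 50.4 0.1609622217833771
0.166 437 [593.1 118.7] 50.2 0.1660370582872605
```

View pics/crop6.png

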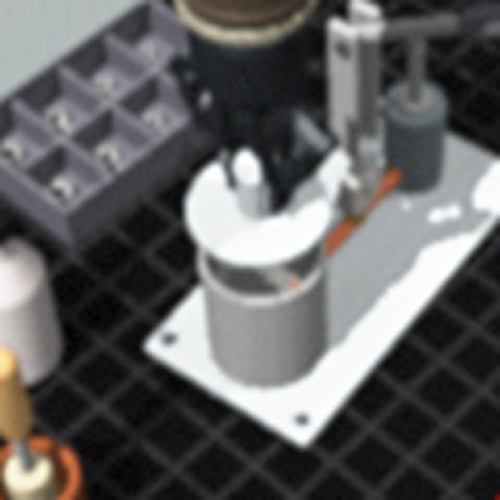

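The lid hangs level (260,215) and centred just above the pot's mouth (265,270). Lowering it onto the rim.

apply_moves:
  commands:
    - [0,12,-1,0]
    - [0,24,-1,0]
    - [0,34,-1,0]
    - [0,39,-1,0]
    - [0,39,-1,0]

```text
time_s: 21.25
position: [0.5935, 0.1199, 0.151]
tcp_rot: [-1.203, 1.208, -1.202]
ft_force: [-0.6, 0.5, -1.4]
finger_gap: 0.0283
```

apply_moves:
  commands:
    - [0,1,0,0]
    - [0,2,0,0]
    - [0,2,0,0]

```text
time_s: 21.5
position: [0.5936, 0.1201, 0.1496]
tcp_rot: [-1.203, 1.208, -1.202]
ft_force: [-1.8, -0.3, 2.1]
finger_gap: 0.0285
```

apply_moves:
  commands:
    - [0,1,0,0]
    - [0,1,0,0]

```text
time_s: 21.67
position: [0.5936, 0.1201, 0.1496]
tcp_rot: [-1.203, 1.208, -1.202]
ft_force: [-3.4, -1.7, 6.9]
finger_gap: 0.0285
```

apply_moves:
  commands:
    - [0,0,0,0]
    - [0,0,0,0]
    - [0,0,0,0]
    - [0,0,0,0]
    - [0,0,0,0]
    - [0,0,0,0]
  claw: 60

```text
time_s: 22.17
position: [0.5936, 0.12, 0.1495]
tcp_rot: [-1.203, 1.208, -1.202]
ft_force: [-1.0, -0.0, -0.1]
finger_gap: 0.06
```

apply_moves:
  commands:
    - [0,-20,0,0]
    - [0,-55,0,0]
    - [0,-95,0,0]
    - [0,-135,0,0]
    - [0,-170,0,0]
    - [0,-195,0,0]
    - [0,-195,0,0]
    - [0,-195,0,0]
  claw: 0

```text
time_s: 22.83
position: [0.5935, 0.1189, 0.346]
tcp_rot: [-1.2, 1.206, -1.203]
ft_force: [0.9, -0.8, -1.3]
finger_gap: 0.0002
```

```bash
python3 - <<'E'
from h import *
s=st()
b,d2,w2=look('side')
P=w2.reshape(-1,3)
for lo,hi in((.12,.124),(.124,.132),(.135,.18)):
    Q=P[(P[:,2]>lo)&(P[:,2]<hi)&(np.abs(P[:,0]-.594)<.055)&(np.abs(P[:,1]-.12)<.055)]
    if len(Q)>3:
        c,r=cv2.minEnclosingCircle((Q[:,:2]*1000).astype(np.float32));print(lo,len(Q),np.round(c,1),round(r,1),Q[:,2].mean(),Q[:,2].max())
        if hi==.132:
            A=np.c_[Q[:,:2]-Q[:,:2].mean(0),np.ones(len(Q))];print('slope',np.linalg.lstsq(A,Q[:,2],rcond=None)[0])
hin=np.array([.682,-.069]);u=np.array([.993,.115])
for r in (.165,.185):
  for q in (0,.45,.9):
    an=np.radians(34)-q; p=hin-u*r*np.cos(an); top=.14+r*np.sin(an)+.012/np.cos(an)
    print(r,q,np.round(p,4),'top z',round(top,4), tool([p[0],p[1],top+.011]))
cv2.imwrite('pics/crop7.png',cv2.resize(b[130:250,180:340],(640,480),interpolation=2)[:,:,::-1])
E
```

```text
time_s 22.8333
position [0.5935 0.1189 0.346 ]
tcp_rot [-1.1999  1.2058 -1.2032]
ft_force [ 0.9197 -0.839  -1.3213]
finger_gap 0.0002
[[ 0.004  0.006  1.   ]
 [-1.     0.009  0.004]
 [-0.009 -1.     0.006]]
0.12 45 [593.7 118.2] 49.5 0.12264772164492165 0.12397631538106096
0.124 524 [591.1 118.3] 50.4 0.12705964869060488 0.13178794621017348
slope [ 0.00165641 -0.00046651  0.12705965]
0.135 142 [592.1 118.8] 16.5 0.16006484807853444 0.17236283212362752
0.165 0 [ 0.5462 -0.0847] top z 0.2467 [203.7  84.9 -47.8]
0.165 0.45 [ 0.5198 -0.0878] top z 0.1757 [207.2 155.8 -74.4]
0.165 0.9 [ 0.5258 -0.0871] top z 0.1028 [207.1 228.7 -68.7]
0.185 0 [ 0.5297 -0.0866] top z 0.2579 [205.4  73.6 -64.2]
0.185 0.45 [ 0.5002 -0.0901] top z 0.1786 [209.4 152.8 -94.1]
0.185 0.9 [ 0.5069 -0.0893] top z 0.0968 [209.2 234.7 -87.7]
```

View pics/crop7.png

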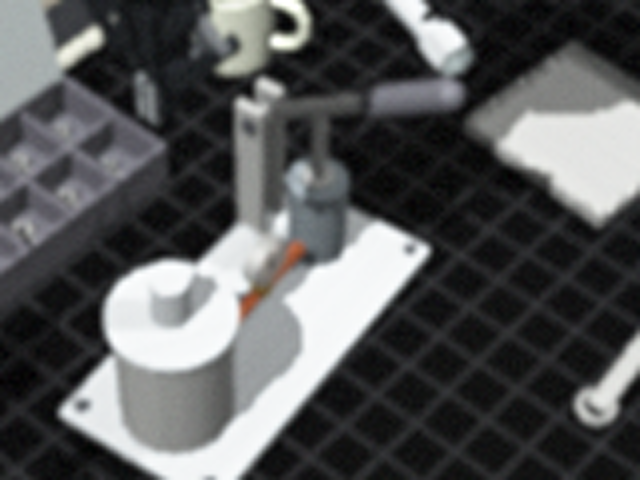

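The lid is seated flat on the pot (flange (170,315), fitted slope <0.2 %, centre about 2 mm from the pot axis) and the lever is up, grip at (415,97). Next: over the grip with the fingers shut.

apply_moves:
  commands:
    - [40,0,-12,0]
    - [80,0,-25,0]
    - [120,0,-37,0]
    - [160,0,-50,0]
    - [190,20,-59,0]
    - [204,40,-59,0]
    - [204,46,-59,0]
    - [204,46,-59,0]
    - [204,46,-59,0]

```text
time_s: 23.63
position: [0.5346, -0.0841, 0.2958]
tcp_rot: [-1.203, 1.208, -1.2]
ft_force: [0.3, -0.2, -0.8]
finger_gap: 0.0
```

```bash
python3 - <<'E'
from h import *
s=st()
hin=np.array([.682,-.069]);u=np.array([.993,.115]);r=.18
for q in (0,.2,.45,.7,.9):
    an=np.radians(34)-q; p=hin-u*r*np.cos(an); top=.14+r*np.sin(an)+.012/np.cos(an)+.015*abs(np.tan(an))
    print(q, tool([p[0],p[1],top+.011]))
E
```

```text
time_s 23.6333
position [ 0.5346 -0.0841  0.2958]
tcp_rot [-1.2034  1.2083 -1.1997]
ft_force [ 0.311  -0.2361 -0.7839]
finger_gap 0.0
[[ 0.005  0.002  1.   ]
 [-1.     0.009  0.005]
 [-0.009 -1.     0.002]]
0 [ 2.2 19.6 -0.8]
0.2 [  4.4  56.6 -17.8]
0.45 [  6.2 104.7 -29.7]
0.7 [  6.7 150.2 -30.6]
0.9 [  6.1 181.7 -23.4]
```

First press, gently, to just above the stop.

apply_moves:
  commands:
    - [2,20,-1,0]
    - [3,38,-9,0]
    - [4,56,-17,0]
    - [5,74,-23,0]
    - [6,92,-28,0]
    - [6,110,-30,0]
    - [6,130,-31,0]
    - [6,150,-30,0]
    - [6,165,-27,0]
    - [6,172,-25,0]
    - [6,172,-25,0]
    - [6,172,-25,0]

```text
time_s: 24.63
position: [0.5094, -0.087, 0.124]
tcp_rot: [-1.206, 1.208, -1.197]
ft_force: [-5.4, 1.2, 6.7]
finger_gap: 0.0001
```

```bash
python3 - <<'E'
from h import *
s=st()
b,d2,w2=look('side')
cv2.imwrite('pics/crop8.png',cv2.resize(b[110:230,220:380],(640,480),interpolation=2)[:,:,::-1])
E
```

```text
time_s 24.6333
position [ 0.5094 -0.087   0.124 ]
tcp_rot [-1.2059  1.2083 -1.1966]
ft_force [-5.4226  1.177   6.6593]
finger_gap 0.0001
[[ 0.008 -0.     1.   ]
 [-1.     0.009  0.008]
 [-0.009 -1.    -0.   ]]
```

View pics/crop8.png

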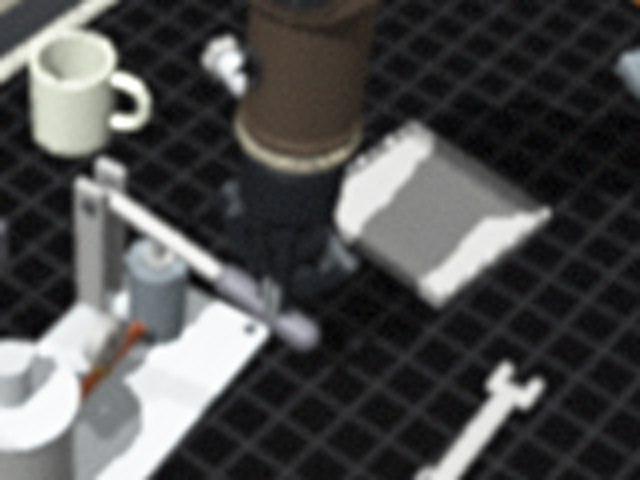

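The lever is pressed below level, fingertips on the grip (270,300). Now creeping to the stop.

apply_moves:
  commands:
    - [0,3,1,0]
    - [0,6,2,0]
    - [0,8,2,0]
    - [0,8,2,0]

```text
time_s: 25.02
position: [0.5116, -0.0859, 0.1172]
tcp_rot: [-1.207, 1.207, -1.196]
ft_force: [-5.9, -1.8, 7.0]
finger_gap: -0.0001
```

apply_moves:
  commands:
    - [0,2,0,0]
    - [0,4,1,0]
    - [0,4,1,0]

```text
time_s: 25.27
position: [0.5127, -0.085, 0.1142]
tcp_rot: [-1.208, 1.206, -1.195]
ft_force: [-6.2, -2.0, 6.4]
finger_gap: 0.0001
```

apply_moves:
  commands:
    - [0,2,0,0]
    - [0,4,1,0]
    - [0,4,1,0]

```text
time_s: 25.52
position: [0.5133, -0.0849, 0.1122]
tcp_rot: [-1.211, 1.205, -1.196]
ft_force: [-13.5, -3.7, 25.8]
finger_gap: -0.0
```

apply_moves:
  commands:
    - [0,2,0,0]
    - [0,3,1,0]
    - [0,3,1,0]

```text
time_s: 25.77
position: [0.5136, -0.0849, 0.1117]
tcp_rot: [-1.215, 1.204, -1.196]
ft_force: [-16.4, -4.0, 31.0]
finger_gap: -0.0002
```

Stop reached (31 N at z 0.112 m). Now full cycles: up clear of the lever, wait, and down to the stop.

apply_moves:
  commands:
    - [2,-28,-5,0]
    - [2,-56,-6,0]
    - [2,-84,-5,0]
    - [2,-112,3,0]
    - [2,-140,13,0]
    - [1,-168,21,0]
    - [0,-190,21,0]
    - [0,-190,21,0]
    - [0,-190,21,0]
    - [0,-190,21,0]
    - [1,-160,20,0]
    - [2,-130,8,0]
    - [2,-100,-1,0]
    - [2,-70,-6,0]
    - [2,-40,-6,0]
    - [2,-18,-3,0]
    - [1,-4,0,0]
    - [0,1,0,0]
    - [0,2,0,0]
    - [0,2,0,0]

```text
time_s: 27.43
position: [0.511, -0.0863, 0.1106]
tcp_rot: [-1.221, 1.206, -1.197]
ft_force: [-16.1, -5.8, 37.2]
finger_gap: 0.0002
```

apply_moves:
  commands:
    - [2,-28,-5,0]
    - [2,-56,-6,0]
    - [2,-84,-5,0]
    - [2,-112,3,0]
    - [2,-140,13,0]
    - [1,-168,21,0]
    - [0,-190,21,0]
    - [0,-190,21,0]
    - [0,-190,21,0]
    - [0,-190,21,0]
    - [1,-160,20,0]
    - [2,-130,8,0]
    - [2,-100,-1,0]
    - [2,-70,-6,0]
    - [2,-40,-6,0]
    - [2,-18,-3,0]
    - [1,-4,0,0]
    - [0,0,0,0]
    - [0,1,0,0]
    - [0,1,0,0]

```text
time_s: 29.1
position: [0.5077, -0.0883, 0.1097]
tcp_rot: [-1.227, 1.21, -1.198]
ft_force: [-15.2, -5.4, 35.6]
finger_gap: -0.0002
```

apply_moves:
  commands:
    - [2,-28,-5,0]
    - [2,-56,-6,0]
    - [2,-84,-5,0]
    - [2,-112,3,0]
    - [2,-140,13,0]
    - [1,-168,21,0]
    - [0,-190,21,0]
    - [0,-190,21,0]
    - [0,-190,21,0]
    - [0,-190,21,0]
    - [1,-160,20,0]
    - [2,-130,8,0]
    - [2,-100,-1,0]
    - [2,-70,-6,0]
    - [2,-40,-6,0]
    - [2,-18,-3,0]
    - [1,-4,0,0]
    - [0,0,0,0]
    - [0,1,0,0]
    - [0,1,0,0]

```text
time_s: 30.77
position: [0.5047, -0.0899, 0.1087]
tcp_rot: [-1.233, 1.214, -1.198]
ft_force: [-13.4, -5.0, 35.9]
finger_gap: -0.0001
```

apply_moves:
  commands:
    - [2,-28,-5,0]
    - [2,-56,-6,0]
    - [2,-84,-5,0]
    - [2,-112,3,0]
    - [2,-140,13,0]
    - [1,-168,21,0]
    - [0,-190,21,0]
    - [0,-215,15,0]
    - [0,-240,0,0]
    - [40,-240,0,0]
    - [80,-240,0,0]
    - [120,-240,0,0]
    - [160,-240,0,0]
    - [180,-240,0,0]
    - [180,-240,0,0]
    - [180,-240,0,0]

```text
time_s: 32.1
position: [0.5099, -0.2695, 0.3474]
tcp_rot: [-1.233, 1.219, -1.197]
ft_force: [0.2, 0.9, 0.6]
finger_gap: 0.0004
```

```bash
python3 - <<'E'
from h import *
s=st()
b,d2,w2=look('side')
P=w2.reshape(-1,3)
for n,c0,lo,hi in(('lid',(.594,.12),.12,.135),('knob',(.594,.12),.135,.18),('grip',(.546,-.085),.2,.28),('brush',(.602,.334),.14,.215)):
    h=.055
    Q=P[(P[:,2]>lo)&(P[:,2]<hi)&(np.abs(P[:,0]-c0[0])<h)&(np.abs(P[:,1]-c0[1])<h)]
    c,r=cv2.minEnclosingCircle((Q[:,:2]*1000).astype(np.float32));print(n,len(Q),np.round(c,1),round(r,1),Q[:,2].mean(),Q[:,2].max())
W=np.load('s0.npz')['w2']
Q=W.reshape(-1,3);Q=Q[(Q[:,2]>.2)&(Q[:,2]<.28)&(np.abs(Q[:,0]-.546)<.055)&(np.abs(Q[:,1]+.085)<.055)];print('grip0',Q.mean(0),Q[:,2].max())
cv2.imwrite('pics/side9.png',cv2.resize(b[:,:,::-1],(800,600)))
E
```

```text
time_s 32.1
position [ 0.5099 -0.2695  0.3474]
tcp_rot [-1.2335  1.2194 -1.1971]
ft_force [0.1936 0.8609 0.5648]
finger_gap 0.0004
[[ 0.006 -0.024  1.   ]
 [-1.    -0.005  0.006]
 [ 0.005 -1.    -0.024]]
lid 582 [592.  117.4] 50.3 0.12667738638686035 0.13486795074739563
knob 144 [592.1 118.5] 16.4 0.15989189727356326 0.17214637706388308
grip 213 [549.4 -82.6] 48.8 0.2367417976835769 0.2644300894617816
brush 173 [603.3 333.8] 11.9 0.18095242833458738 0.20852806274609303
grip0 [ 0.54098951 -0.08151001  0.23695358] 0.26461793471595946
```

View pics/side9.png

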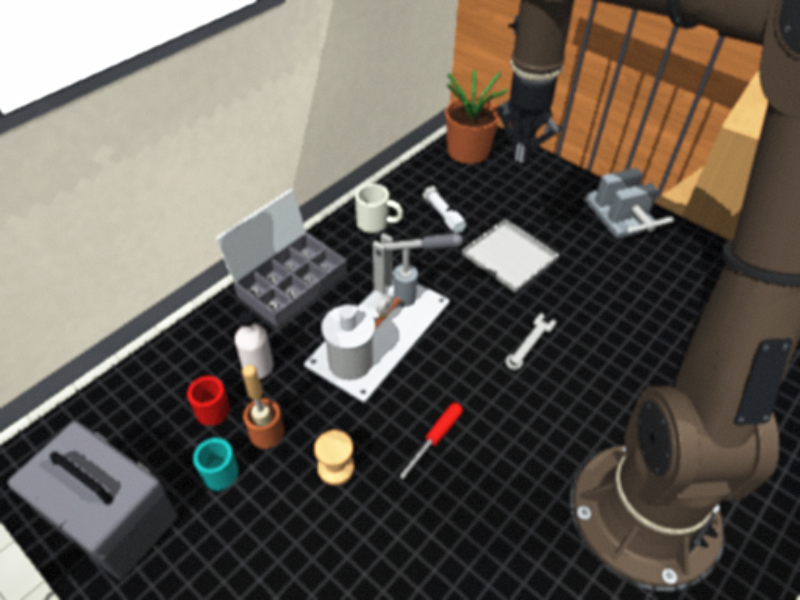

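The final view shows the brush in the clay holder (260,400), the lid flat on the pot (349,330), the lever up (435,242) and the bystanders where they were. Handing in.

```bash
python3 -c "from h import *; print(sign_off())"
```

```text
the job is handed in; nothing more can be done
None
```

The job is done and handed in, with the robot's clock at about 32 s of the 72 s allowed; no verdict was reported.

**What I did**
- **Brush:** I gave the pot five down-and-up strokes, with the brush tip going from the floor to just above the rim. Then I stood the brush back in the clay holder.
- **Lid:** I took it from the tray, seated it on the pot and let go.
- **Lever:** I pumped it four times down to its stop, going well clear above it each time so it could spring back. I then moved the gripper away.

**What the last checks showed**
- The brush is upright and within about 2 mm of the holder's centre.
- The lid flange measured about 127 mm high, where 128 mm is expected when seated. It was level, within about 2 mm of the pot's axis, and had not moved after pumping.
- The lever is back up: the grip's mean height is 236.7 mm, against 237.0 mm at the start.
- The bystanders look unmoved in the final side view.
- The robot is touching nothing.

**What did not go cleanly**
- **Floor contact:** on the third stroke I pressed on to be sure of reaching the floor. It touched with about 31 N and pushed the brush roughly 4 mm up in the grip. The other bottoms registered almost no force, so I judge them at or within a few mm of the floor from position alone.
- **Closing near the knob:** I commanded the fingers shut while they were still rising off the lid knob. The check afterwards showed the lid undisturbed.
- **Lever stop:** the fingertips pressed the lever with up to 37 N vertically, about 41 N in all with the sideways push. That was on the fingers, not the gripper's body.
- **Lever at the top:** I saw it fully up only in the final picture; the earlier returns are inferred from the fingers being clear of it.

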